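# Line up the levelling discs on the rack by size

## Task

Line up the four tone-hole levelling discs on the wooden rack in order of disc diameter, one standing upright and centred on each white mark: the smallest on the mark next to the upright dark end block, then growing along the row to the largest at the far end. Set each disc down rather than dropping it, and do not knock over the small blue oil bottle.

Things in the scene. Friction and masses are not known exactly. Their poses are not given: they have to be found in the camera images.
- disc_small_center (a point): the smallest levelling disc, loose: a steel disc 28 mm in diameter and 8 mm thick with an upright round dark-wood handle on its middle, 16 mm in diameter and 52 mm tall; 60 mm tall in all, under 0.35 kg. All four handles are alike. The point lies on its axis half-way up, 30 mm above its underside; z points up the handle.
- disc_medium_center (a point): the second smallest levelling disc, loose: a steel disc 42 mm in diameter and 8 mm thick with an upright round dark-wood handle on its middle, 16 mm in diameter and 52 mm tall; 60 mm tall in all, under 0.35 kg. All four handles are alike. The point lies on its axis half-way up, 30 mm above its underside; z points up the handle.
- disc_large_center (a point): the second largest levelling disc, loose: a steel disc 56 mm in diameter and 8 mm thick with an upright round dark-wood handle on its middle, 16 mm in diameter and 52 mm tall; 60 mm tall in all, under 0.35 kg. All four handles are alike. The point lies on its axis half-way up, 30 mm above its underside; z points up the handle.
- disc_largest_center (a point): the largest levelling disc, loose: a steel disc 70 mm in diameter and 8 mm thick with an upright round dark-wood handle on its middle, 16 mm in diameter and 52 mm tall; 60 mm tall in all, under 0.35 kg. All four handles are alike. The point lies on its axis half-way up, 30 mm above its underside; z points up the handle.
- mark_a: one of four identical flat round white marks, 44 mm in diameter, in a straight row 80 mm apart (a, b, c, d in turn) along the top of the rack: a fixed pale wood strip 430 x 92 mm, its top 12 mm above the work surface, turned by up to 25 degrees. Origin: its centre, at the rack's top; x points along the row from a to d. The end block alone shows at which end the row starts.
- mark_b: one of four identical flat round white marks, 44 mm in diameter, in a straight row 80 mm apart (a, b, c, d in turn) along the top of the rack: a fixed pale wood strip 430 x 92 mm, its top 12 mm above the work surface, turned by up to 25 degrees. Origin: its centre, at the rack's top; x points along the row from a to d. The end block alone shows at which end the row starts.
- mark_c: one of four identical flat round white marks, 44 mm in diameter, in a straight row 80 mm apart (a, b, c, d in turn) along the top of the rack: a fixed pale wood strip 430 x 92 mm, its top 12 mm above the work surface, turned by up to 25 degrees. Origin: its centre, at the rack's top; x points along the row from a to d. The end block alone shows at which end the row starts.
- mark_d: one of four identical flat round white marks, 44 mm in diameter, in a straight row 80 mm apart (a, b, c, d in turn) along the top of the rack: a fixed pale wood strip 430 x 92 mm, its top 12 mm above the work surface, turned by up to 25 degrees. Origin: its centre, at the rack's top; x points along the row from a to d. The end block alone shows at which end the row starts.
- end_block: fixed upright dark wood block, 16 mm along the rack, 80 mm across it and 34 mm tall, standing on one end of the rack (either end), 68 mm from the centre of the nearest mark; a flat brass plate lies at the rack's other end. Origin: centre of its underside, on the rack's top.
- oil_bottle: small loose blue oil bottle with a white cap, standing, 32 mm in diameter and 75 mm tall; origin at the centre of its underside. To be left standing.
Not all that is in view belongs to the job. Leave any purple or red look-alike of the part that bears disc_largest_center alone. Leave any purple or turquoise look-alike of the part that bears disc_small_center alone.

How it is judged:
By the outcome, as a careful person would: the job done as asked, in the order asked, and still so for the second after the job is handed in, with the robot touching nothing.
It also fails if it takes over 112 s, if anything falls off the work surface, if the arm or the gripper's body presses on something with over 40 N, if the wrist force passes 120 N, or if a joint passes its speed limit or range.

## Robot

A 7-joint arm with a two-finger parallel gripper is mounted at the origin on the work surface. World frame = base frame: x ahead of the robot, y to its left, z up, the work surface at z = 0. Lengths are in m, angles in rad, forces in N, time in s.
With the tool pointing down it reaches from about 0.425 to 0.825 m from the base axis. Payload 3.6 kg.
Tool frame: the origin (TCP) lies where the fingers leave the gripper's body, on its centre line; the fingertips stand 73 mm ahead of it and the grasp point (between the pads) lies 54 mm ahead of it; x points along the fingers, y is the direction in which the jaws open and shut, and the axes are right-handed (so a half turn about x gives the same grasp; the last joint's range is limited). The gripper opens to 85 mm and grips with 20 to 120 N. Pads are 22 mm wide; open, the fingers measure 114 mm over their backs; the gripper's body (76 mm by 85 mm) begins 54 mm behind the grasp point. The pads swing forward as they close: fully open they stand 13 mm farther back than shut.
Start: joints at [-1.286, 0.615, -0.013, 1.423, 0.008, 1.103, -0.04], TCP at [0.199, 0.619, 0.304] pointing down, gripper open.
Joint ranges: [-3.12, 3.12], [-0.3, 2.06], [-1.34, 1.32], [0.26, 2.42], [-1.36, 4.5], [0.01, 1.98], [-2.84, 2.84]. Speed limits (rad/s): [2.79, 2.79, 3.14, 3.14, 3.14, 3.14, 3.14].

## Interface

Orientations are given as a unit quaternion [x, y, z, w].
In Python, from station import arm, snapshot, camera_info, ticket gives the robot as it stands. Calls block until the motion is done:
- arm.movep(position, orientation): joint-space move of the TCP to a pose.
- arm.line_to(position, velocity=0.15, ori=None): straight line of the TCP; ori=None keeps the orientation; velocity is the mean speed in m/s.
- arm.move_j(angles): joint-space move.
- arm.move_gripper(opening, effort=None): opening from 0.0 (shut) to 1.0 (fully open); effort is the grip in N (None keeps the last); returns when the fingers have stopped.
- arm.pause(seconds).
- arm.ik(position, orientation): joint angles nearest the present ones, or None.
- snapshot(name): name is "scene" or "top"; returns the picture (384x512x3 uint8, blue, green, red); there is no depth.
- camera_info(name): a dict with "fx", "fy", "cx", "cy" (pixels), "dist_coeffs" ([k1, k2, p1, p2, k3] as OpenCV has them; the pictures are not rectified), "R" (3x3) and "t" (3): a world point X has camera coordinates R X + t. Camera axes: x right, y down, z forward; pixel columns grow to the right and rows downward; lengths in m; the calibration is good to about 2 mm. A picture is of the moment at which its call begins. camera_info takes no time and is no camera call.
A pose or a line that the arm cannot do raises arm.MotionError and nothing moves.
- ticket.finish_job(): hands the job in, once; it reports no verdict.
Readings, each from a call of its own:
- arm.read_time(): time.
- arm.read_joint_positions(): joint angles.
- arm.read_dq(): joint speeds.
- arm.read_effort(): joint torques, N m.
- arm.read_tool_pos(): TCP position.
- arm.read_eef_rot(): TCP orientation.
- arm.read_ft_force(): force on the tool from outside, world axes, zero at the start.
- arm.read_wrist_torque(): the same for the moment, N m.
- arm.read_opening(): opening from 0.0 (shut) to 1.0 (fully open).
Only numpy, scipy, OpenCV 4.12 (cv2) and the standard library are available. Lean on these libraries where they do the work, as an engineer would, in place of code of your own. Each camera call takes 0.05 s, during which the arm holds its last target. There are 200 camera calls.

## Working session

There is one attempt and no reset: what is moved stays moved. The work goes in short steps, each a Python script; the robot and the scene stay as the last script left them, time stands still between calls to the robot, and variables do not carry over. Pictures are saved under pics/ and viewed, about 12 in all and at most 16, crops included, and the job is handed in when it is done.

```bash
mkdir -p pics; python3 - <<'E'
from station import arm, snapshot, camera_info
import cv2
for n in("scene","top"):
    im=snapshot(n); cv2.imwrite(f"pics/{n}0.png",im); print(n,camera_info(n))
print(arm.read_eef_rot(),arm.read_time())
E
```

```text
scene {'fx': 444.4714797581488, 'fy': 444.4714797581488, 'cx': 259.3321463592973, 'cy': 190.01488652509386, 'dist_coeffs': array([-0.14889562,  0.        ,  0.        ,  0.        ,  0.        ]), 'R': array([[-0.47849874,  0.87801449, -0.01138012],
       [ 0.6891095 ,  0.36745428, -0.62458423],
       [-0.54421233, -0.30670491, -0.78087453]]), 't': array([ 0.21068834, -0.35788883,  1.40487316])}
top {'fx': 422.7102655427978, 'fy': 422.7102655427978, 'cx': 255.07056563246007, 'cy': 187.60987101592016, 'dist_coeffs': array([-0.05822402,  0.        ,  0.        ,  0.        ,  0.        ]), 'R': array([[ 2.70865117e-02, -9.99629469e-01,  2.69166098e-03],
       [-9.96243807e-01, -2.72161203e-02, -8.22043785e-02],
       [ 8.22471758e-02, -4.54920720e-04, -9.96611858e-01]]), 't': array([0.07064642, 0.59580866, 0.9299257 ])}
[ 0.10892365  0.69866375 -0.11059995  0.69840694] 0.1
```

View pics/top0.png

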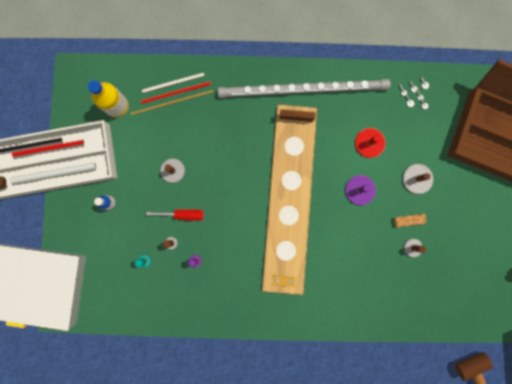

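View pics/scene0.png

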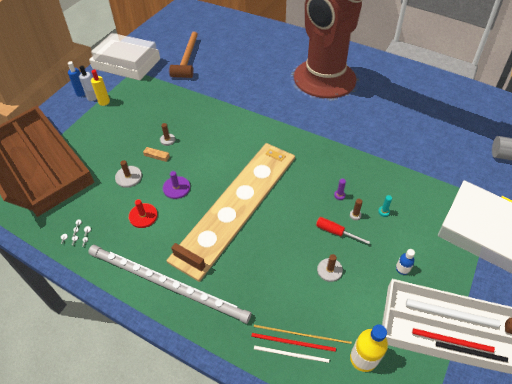

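Top view: the steel candidates are at (172,170), (168,243), (418,178) and (414,248). The look-alikes to leave are red (370,142), purple (360,190), teal (142,262) and small purple (194,262). The bottle is at (104,203). The end block is at (296,115), so mark a is (294,146) and d is (286,251). The scene view agrees: the block is at (188,256) and the steel discs are at (128,176), (167,139), (330,269) and (356,215).

```bash
cat > h.py <<'E'
import numpy as np, cv2
from station import arm, snapshot, camera_info, ticket
from scipy.spatial.transform import Rotation as Ro
def ray(cam,px,z):
    c=camera_info(cam); K=np.array([[c['fx'],0,c['cx']],[0,c['fy'],c['cy']],[0,0,1]])
    n=cv2.undistortPoints(np.float64(px).reshape(-1,1,2),K,c['dist_coeffs'])[:,0]
    d=np.c_[n,np.ones(len(n))]@c['R']; o=-c['R'].T@c['t']
    return (o+d*((z-o[2])/d[:,2])[:,None])[:,:2]
def proj(cam,X):
    c=camera_info(cam); K=np.array([[c['fx'],0,c['cx']],[0,c['fy'],c['cy']],[0,0,1]])
    return cv2.projectPoints(np.float64(X).reshape(-1,1,3),cv2.Rodrigues(c['R'])[0],c['t'],K,c['dist_coeffs'])[0][0,0]
def blob(m,seed,r=30):
    "largest masked component touching the neighbourhood of seed, as contour and centroid"
    w=np.zeros_like(m); cv2.circle(w,tuple(int(v) for v in seed),r,255,-1)
    cs,_=cv2.findContours(m&w,cv2.RETR_EXTERNAL,cv2.CHAIN_APPROX_NONE)
    if not cs: return None,None
    c=max(cs,key=cv2.contourArea); M=cv2.moments(c)
    return c[:,0].astype(float),(np.array([M['m10'],M['m01']])/M['m00'] if M['m00'] else c[:,0].mean(0))
def masks(im):
    hsv=cv2.cvtColor(im,cv2.COLOR_BGR2HSV); h,s,v=cv2.split(hsv)
    grey=cv2.inRange(hsv,(0,0,105),(180,70,255))
    brown=((((h<20)|(h>172))&(s>70)&(v<150)).astype(np.uint8))*255
    return grey,brown
def disc(cam,im,seed,z0=0.,r=26):
    grey,brown=masks(im)
    c,_=blob(grey,seed,r)
    P=ray(cam,c,z0+.008)
    (x,y),rad=cv2.minEnclosingCircle(P.astype(np.float32))
    b,bc=blob(brown,seed,r)
    return np.array([x,y]),2e3*rad,b,bc
E
python3 - <<'E'
from h import *
S={'top':[(172,170),(168,243),(418,178),(414,248)],'scene':[(330,269),(356,215),(128,176),(167,139)]}
ims={n:cv2.imread(f"pics/{n}0.png") for n in S}
for i in range(4):
    for n in S:
        c,d,b,bc=disc(n,ims[n],S[n][i],r=22)
        print(i,n,c.round(4),'dia',d.round(1),'handle mid @.034',ray(n,bc,.034).round(4), 'r',np.hypot(*c).round(3))
for n,M in {'top':[(294,146),(291,181),(288,215),(286,251)],'scene':[(207,239),(227,215),(245,193),(262,172)]}.items():
    hsv=cv2.cvtColor(ims[n],cv2.COLOR_BGR2HSV); m=cv2.inRange(hsv,(0,0,170),(180,70,255))
    for s in M:
        c,p=blob(m,s,14); print(n,'mark',ray(n,p,.012).round(4),'dia',2e3*np.sqrt(cv2.contourArea(ray(n,c,.012).astype(np.float32))/np.pi).round(4))
t=ims['top']; k=lambda x,y:cv2.resize(t[y:y+70,x:x+90],None,fx=4,fy=4,interpolation=cv2.INTER_CUBIC)
cv2.imwrite('pics/crop.png',np.vstack([np.hstack([k(130,135),k(370,145)]),np.hstack([k(125,205),k(370,212)])]))
E
```

```text
Traceback (most recent call last):
AttributeError: 'float' object has no attribute 'round'
```

```bash
cat > m.py <<'E'
from h import *
np.set_printoptions(precision=4,suppress=True)
S={'top':[(172,170),(168,243),(418,178),(414,248)],'scene':[(330,269),(356,215),(128,176),(167,139)]}
ims={n:cv2.imread(f"pics/{n}0.png") for n in S}
for i in range(4):
    for n in S:
        c,d,b,bc=disc(n,ims[n],S[n][i],r=22)
        print(i,n,c,'dia %.1f'%d,'handle mid @.034',ray(n,bc,.034)[0], 'r %.3f'%np.hypot(*c))
for n,M in {'top':[(294,146),(291,181),(288,215),(286,251)],'scene':[(207,239),(227,215),(245,193),(262,172)]}.items():
    hsv=cv2.cvtColor(ims[n],cv2.COLOR_BGR2HSV); m=cv2.inRange(hsv,(0,0,170),(180,70,255))
    for s in M:
        c,p=blob(m,s,14); print(n,'mark',ray(n,p,.012)[0],'dia %.1f'%(2e3*np.sqrt(cv2.contourArea(ray(n,c,.012).astype(np.float32))/np.pi)))
t=ims['top']; k=lambda x,y:cv2.resize(t[y:y+70,x:x+90],None,fx=4,fy=4,interpolation=cv2.INTER_CUBIC)
cv2.imwrite('pics/crop.png',np.vstack([np.hstack([k(130,135),k(370,145)]),np.hstack([k(125,205),k(370,212)])]))
E
python3 m.py
```

```text
0 top [0.6304 0.2792] dia 60.3 handle mid @.034 [0.6304 0.2806] r 0.689
0 scene [0.6305 0.28  ] dia 59.8 handle mid @.034 [0.6286 0.2795] r 0.690
1 top [0.464  0.2755] dia 31.4 handle mid @.034 [0.4634 0.2766] r 0.540
1 scene [0.4646 0.2754] dia 33.6 handle mid @.034 [0.4624 0.2756] r 0.540
2 top [ 0.6267 -0.2909] dia 74.6 handle mid @.034 [ 0.6267 -0.2913] r 0.691
2 scene [ 0.6274 -0.2902] dia 78.9 handle mid @.034 [ 0.6252 -0.2924] r 0.691
3 top [ 0.4736 -0.2789] dia 42.5 handle mid @.034 [ 0.4668 -0.2798] r 0.550
3 scene [ 0.4682 -0.2777] dia 48.3 handle mid @.034 [ 0.4658 -0.2804] r 0.544
top mark [ 0.694  -0.0001] dia 42.1
top mark [0.6143 0.005 ] dia 42.2
top mark [0.5343 0.0094] dia 42.1
top mark [0.4542 0.0139] dia 42.3
scene mark [ 0.6921 -0.0004] dia 43.1
scene mark [0.6123 0.0041] dia 43.1
scene mark [0.5324 0.0086] dia 43.4
scene mark [0.4524 0.0131] dia 42.9
```

View pics/crop.png

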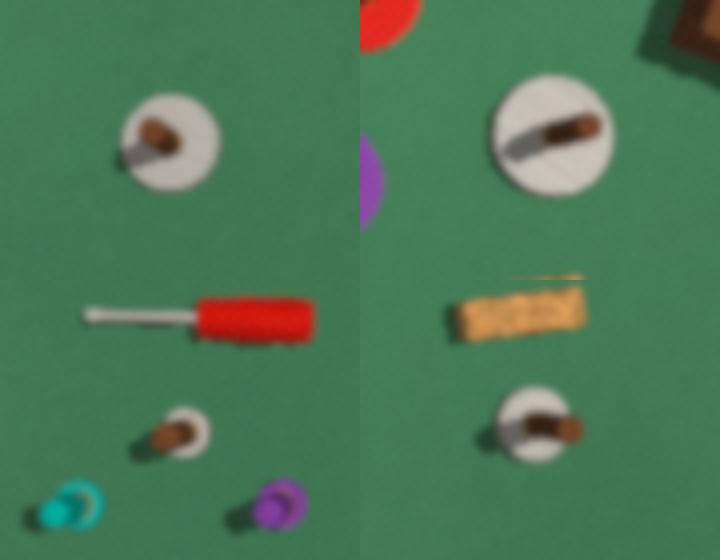

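Diameters come out at 60, 31, 75 and 43–48 mm, so disc 0 is large, 1 small, 2 largest and 3 medium. Both views agree to about 2 mm, the marks are 80 mm apart, and everything is in reach. The crop confirms all four have dark-wood handles and grey steel. I'll start with the smallest.

```bash
cat >> h.py <<'E'
D={'small':(.4640,.2757),'medium':(.4670,-.2790),'large':(.6300,.2798),'largest':(.6268,-.2910)}
MK={'a':(.6930,-.0002),'b':(.6133,.0046),'c':(.5333,.0090),'d':(.4533,.0135)}
def q(sgn=1):
    r=np.array(MK['d'])-MK['a']; r/=np.hypot(*r)
    y=np.array([-r[1],r[0],0])*sgn; x=np.array([0,0,-1.])
    return Ro.from_matrix(np.c_[x,y,np.cross(x,y)]).as_quat()
CUR=Ro.from_quat(arm.read_eef_rot())
Q=min((q(1),q(-1)),key=lambda o:(Ro.from_quat(o)*CUR.inv()).magnitude())
G=.040; HI=.205
def pick(xy,z0=0.):
    arm.move_gripper(.6)
    arm.line_to([*xy,HI],.3,Q); arm.line_to([*xy,z0+G+.054],.15)
    arm.move_gripper(0.,50)
    o=arm.read_opening(); arm.line_to([*xy,HI],.15)
    print('opening %.3f after lift %.3f'%(o,arm.read_opening()),'F',arm.read_ft_force())
def place(xy,z0=.012):
    arm.line_to([*xy,HI],.3,Q); arm.line_to([*xy,z0+G+.054+.012],.15); arm.line_to([*xy,z0+G+.054+.001],.02)
    print('F before release',arm.read_ft_force())
    arm.move_gripper(.45); arm.pause(.2)
    arm.line_to([*xy,HI],.15)
E
python3 - <<'E'
from h import *
np.set_printoptions(precision=4,suppress=True)
for k,p in [*D.items(),*MK.items()]:
    print(k,arm.ik([*p,.1],Q),arm.ik([*p,HI],Q) is not None)
arm.movep([*D['small'],.30],Q)
pick(D['small']); print(arm.read_tool_pos(),arm.read_time())
cv2.imwrite('pics/g1.png',np.hstack([snapshot('top')[100:384,60:460],snapshot('scene')[100:384,100:500]]))
E
```

```text
small [-0.5329  0.7347 -0.0676  1.9296  0.0982  0.4803  0.8434] True
medium [ 0.5795  0.7407 -0.1262  1.9164  0.1797  0.4952  1.8415] True
large [-0.4084  0.8958 -0.0767  1.4726  0.0855  0.7765  0.9962] True
largest [ 0.4313  0.8974 -0.0527  1.4673  0.0586  0.7784  1.8703] True
a [ 0.0077  0.9004 -0.073   1.4603  0.081   0.7839  1.4186] True
b [ 0.0048  0.8072 -0.0798  1.715   0.0988  0.6233  1.3829] True
c [-0.0045  0.7295 -0.0821  1.9472  0.1212  0.4696  1.3397] True
d [-0.0261  0.6672 -0.0763  2.1656  0.1534  0.3137  1.2816] True
opening 0.173 after lift 0.172 F [ 0.3649 -0.8629 -0.9996]
[0.4634 0.2753 0.2041] 4.7917
```

View pics/g1.png

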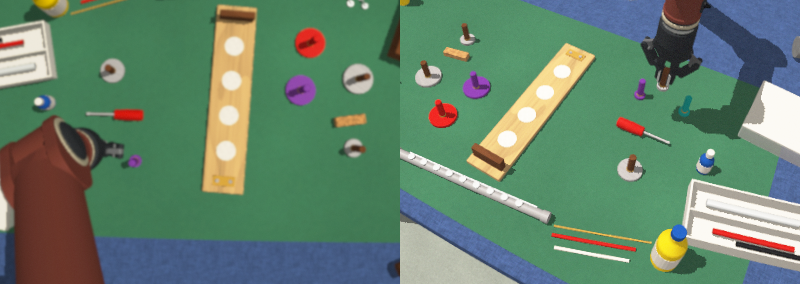

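The small disc is held upright (scene pane, about (663,78)) and the opening of 0.17 matches the handle. Nothing else has moved. Next I'll place it on a, and grasp the medium one.

```bash
python3 - <<'E'
from h import *
np.set_printoptions(precision=4,suppress=True)
place(MK['a']); pick(D['medium']); print(arm.read_tool_pos(),arm.read_time())
t,s=snapshot('top'),snapshot('scene')
for n,im in(('top',t),('scene',s)):
    p=proj(n,[*MK['a'],.04]); b,bc=blob(masks(im)[1],p,12); print(n,'handle mid',ray(n,bc,.046)[0])
k=lambda im,n:cv2.resize(im[int(proj(n,[*MK['b'],.03])[1])-70:,:][:140,int(proj(n,[*MK['b'],.03])[0])-70:][:,:140],None,fx=2.8,fy=2.8,interpolation=cv2.INTER_CUBIC)
cv2.imwrite('pics/p1.png',np.hstack([k(t,'top'),k(s,'scene')]))
E
```

```text
F before release [-0.5325  0.041   0.1626]
opening 0.174 after lift 0.172 F [ 0.2056  1.3087 -1.8409]
[ 0.4663 -0.2786  0.2041] 12.85
top handle mid [0.6916 0.0002]
scene handle mid [0.6915 0.0001]
```

View pics/p1.png

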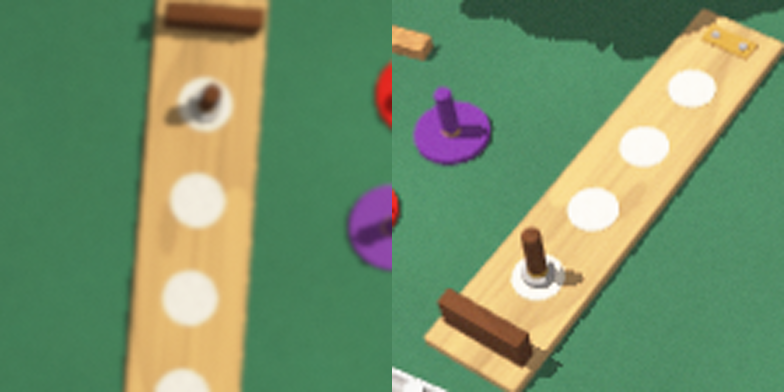

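The small disc stands upright on mark a, next to the end block, within about 1.5 mm. I'll do the other three now.

```bash
python3 - <<'E'
from h import *
np.set_printoptions(precision=4,suppress=True)
place(MK['b']); pick(D['large'])
if not .12<arm.read_opening()<.25: raise SystemExit('grip?')
place(MK['c']); pick(D['largest'])
if not .12<arm.read_opening()<.25: raise SystemExit('grip?')
place(MK['d']); arm.line_to([.46,.2757,.3],.3); print(arm.read_time())
t,s=snapshot('top'),snapshot('scene')
for m in MK:
  for n,im in(('top',t),('scene',s)):
    p=proj(n,[*MK[m],.046]); b,bc=blob(masks(im)[1],p,12); print(m,n,'handle mid minus mark (mm)',1e3*(ray(n,bc,.046)[0]-MK[m]))
k=lambda im,n:cv2.resize(im[int(proj(n,[.57,.007,.03])[1])-90:,:][:180,int(proj(n,[.57,.007,.03])[0])-90:][:,:180],None,fx=2.2,fy=2.2,interpolation=cv2.INTER_CUBIC)
cv2.imwrite('pics/p2.png',np.hstack([k(t,'top'),k(s,'scene')])); cv2.imwrite('pics/s2.png',s)
E
```

```text
F before release [-1.1111  0.3728  0.5902]
opening 0.174 after lift 0.177 F [ 0.0794 -1.3651 -1.9989]
F before release [-1.0539 -0.2115  1.7648]
opening 0.174 after lift 0.174 F [-0.2758  1.0299 -3.2016]
F before release [-1.4288 -0.3385  1.546 ]
33.2583
a top handle mid minus mark (mm) [-1.4419  0.4371]
a scene handle mid minus mark (mm) [0.1154 2.1054]
b top handle mid minus mark (mm) [-0.9266 -0.4969]
b scene handle mid minus mark (mm) [1.0556 2.4465]
c top handle mid minus mark (mm) [-0.5732 -0.2119]
c scene handle mid minus mark (mm) [2.3706 1.3126]
d top handle mid minus mark (mm) [-1.0276 -0.6704]
d scene handle mid minus mark (mm) [0.9495 0.4102]
```

View pics/p2.png

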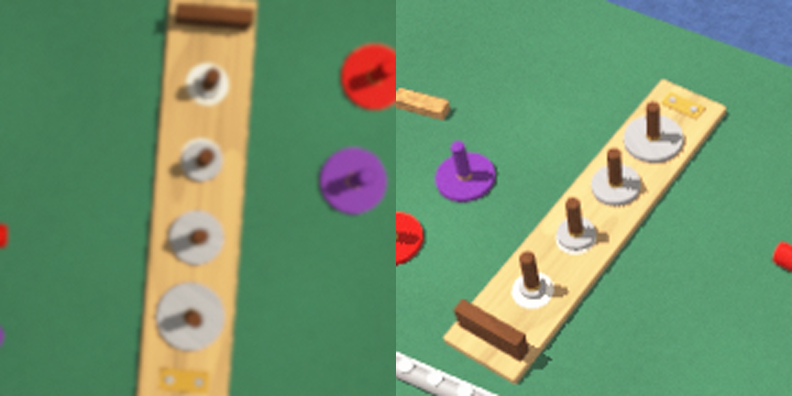

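View pics/s2.png

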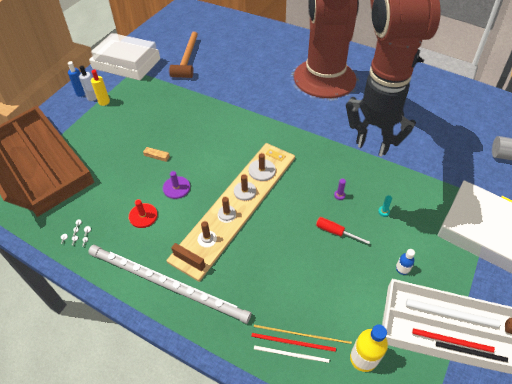

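All four stand upright in growing order from the end block (scene (207,233) to (262,165)). The bottle is standing at (405,262), the look-alikes have not moved, and the arm is clear of everything.

```bash
python3 -c "
from station import ticket; print(ticket.finish_job())"
```

```text
the job is handed in; nothing more can be done
None
```

All four levelling discs are standing upright on their marks, and the job is handed in. The smallest is on mark a next to the end block, then medium, large and largest on b, c and d. I picked each disc up by its handle and lowered it slowly onto the rack before letting go.

- **Centring:** the last pictures put every handle within about 1.5 mm of its mark in the top view and 2.7 mm in the scene view. The two views disagree by about 2–3 mm, close to the calibration error.
- **Forces and time:** the tool force was under 4 N at each reading, and the robot's clock stood at about 33 s at the last check.
- **Surroundings:** the oil bottle is still standing, the purple, red and turquoise look-alikes were not touched, and the gripper was clear of everything.

No check failed.

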